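# Pepper the tostones as they go round

### The job

Pick up the pepper mill and give the lazy Susan a brisk but gentle push (the brass post on it is there for that) so that it coasts round by itself; then, without touching it any more, keep the mill upright close above the rim of the white bowl (within about 5 cm), over the bowl's middle, travelling along with it for at least 4 seconds while it is still clearly turning (half a radian per second or more). Afterwards stand the mill back on its cork coaster and let go, with the lazy Susan come to rest and its dishes still standing in their places. Do not touch the dishes on it, and leave the other kitchen things alone.

Things in the scene. Friction and masses are not known exactly. Their poses are not given: they have to be found in the camera images.
- mill: Pepper mill, standing on the cork coaster at the start: 120 mm tall, about 0.25 kg, origin at the centre of its underside (the foot, where the pepper comes out), z up its axis. Round: dark wood foot of radius 23 mm up to 30 mm, waist of radius 18 mm from 30 to 75 mm, steel head of radius 21 mm from 75 to 120 mm, to be gripped from above.
- coaster: Cork coaster fixed to the counter, a disc of radius 50 mm, 6 mm thick, origin at the centre of its underside. The mill belongs centred on it (within 25 mm).
- susan (a joint): Tray angle, rad, counter-clockwise from above, 0 at the start, unlimited. Inertia with dishes nominally 0.020 kg m2. The bearing has about 0.0012 N m dry and 0.0022 N m s/rad viscous friction: after a push it coasts many seconds and stops by itself. Below 0.5 rad/s it is not clearly turning; above 2.5 rad/s it is slung round too hard. About 1.5 rad/s is a brisk push.
- hub (a point): The tray's axis, at the height of the tray's floor, 38 mm above the counter (brass disc, radius 18 mm). Does not move as the tray turns.
- post_top (a point): Centre of the top of the brass post, the upright push handle of the tray, a cylinder of radius 11 mm standing 60 mm above the tray's floor (its top 98 mm above the counter), 125 mm from the hub and turning with the tray, straight across the hub from the bowl.
- seat (a point): Point on the tray's floor, 90 mm from the hub, straight across from the post, where the bowl stands; turns with the tray.
- bowl: White ceramic bowl with golden tostones, standing loose on the tray centred on the seat: outer radius 34 mm at the foot and 60 mm at the rim, 45 mm tall, nominally 0.3 kg, origin at the centre of its underside. It rides with the tray by friction.
- bowl_rim (a point): Centre of the bowl's mouth, at the height of its rim, 45 mm above the bowl's origin (83 mm above the counter), z up. While following, the mill's foot should be within 25 mm of it sideways and 3 to 60 mm above it.
- sauce: Amber sauce jar with a red lid, radius 24 mm, 65 mm tall (its top 103 mm above the counter), 0.12 kg, standing loose on the tray 110 mm from the hub, a quarter turn counter-clockwise of the bowl. Origin at the centre of its underside.
- salt: Blue ceramic salt cup, radius 27 mm, 35 mm tall, 0.11 kg, standing loose on the tray 110 mm from the hub, a quarter turn clockwise of the bowl. Origin at the centre of its underside.
- tostonera: Closed wooden tostonera (plantain press), 245 mm long along its x, 95 mm wide, 31 mm tall, lying on the counter; leave alone. Origin at its underside.
- spoon: Steel spoon, 200 mm long along its x, lying on the counter beyond the lazy Susan to the left; leave alone. Origin near its middle.
- susan_base: The lazy Susan: a fixed dark wood foot carrying a turning wooden tray, a disc of radius 160 mm, nominally 1.1 kg. The tray's floor is 38 mm and its 6 mm wide rim 48 mm above the counter. Origin of the fixed foot at the centre of its underside, on the tray's axis. On the tray stand the bowl, the sauce jar and the salt cup, and the brass post.
Things that resemble listed ones, but are neither listed nor needed, are in the scene too. There is more than one size of the mill; the job needs the largest.

How it is judged:
By the outcome, as a careful person would: the job done as asked, in the order asked, and still so for the second after the job is handed in, with the robot touching nothing.
It also fails if it takes over 67 s, if anything falls off the work surface, if the arm or the gripper's body presses on something with over 40 N, if the wrist force passes 120 N, or if a joint passes its speed limit or range.

### The arm

A 6-joint arm with a two-finger parallel gripper is mounted at the origin on the work surface. World frame = base frame: x ahead of the robot, y to its left, z up, the work surface at z = 0. Lengths are in m, angles in rad, forces in N, time in s.
With the tool pointing down it reaches from about 0.4 to 0.825 m from the base axis. Payload 7 kg.
Tool frame: the origin (TCP) lies at the very end of the fingers, on their centre line; the grasp point (between the pads) lies 19 mm behind it (arm.grasp_offset is the distance from the TCP to the grasp point, in m); z points along the fingers, y is the line along which they close (so a half turn about z gives the same grasp; the last joint's range is limited). The gripper opens to 88 mm and grips with 3 to 60 N. Pads are 19 mm wide; open, the fingers measure 130 mm over their backs; the gripper's body (78 mm by 193 mm) begins 47 mm behind the grasp point.
Start: joints at [1.514, 0.359, 0.012, 0, -1.224, -0.288], TCP at [0.228, 0.635, 0.227] pointing down, gripper open.
Joint ranges: [-3.07, 3.07], [-1.43, 2.12], [-1.02, 1.25], [-3.03, 1.67], [-3.05, -0], [-3.03, 3.03]. Speed limits (rad/s): [2.39, 2.39, 3.01, 3.14, 3.14, 3.14].

### API

Orientations are given as [roll, pitch, yaw] about the fixed x, y, z axes, in that order (R = Rz(yaw) Ry(pitch) Rx(roll)).
In Python, from station import get_state, cams, arm, nets gives the robot as it stands.
- The arm moves only by the shell command python3 -m creep 'ROWS' [FORCE]. ROWS is a JSON object of lists of equal length, an entry for each row: "translation": the shift along the world's x, y, z in mm, a list of three; "spin": the turn about the world's z in rad; "gripper": the opening, from 0 (shut) to 1 (fully open). In form: {"translation": [[dx, dy, dz], ...], "spin": [spin, ...], "gripper": [gripper, ...]}. A call has 1 to 8 rows; each row shifts and turns the commanded pose from where the row before left it; what a row does not reach is not made up. A row lasts 1/10 s, in which the tool goes at most 50 mm and 8.59 degrees, less where a joint would pass 70% of its speed; a pose out of reach is approached as far as the arm can. A call is refused whole if a number of a shift passes 50 or a number of a turn 0.15, either way. A call with a gripper value outside its range is refused whole. The fingers move at their own pace and stop on an object; FORCE is the grip in N (left out, the last holds). Time passes only in rows, so rows that do not move let the fingers close. It gives the time, the measured TCP pose, the force, the opening and the grip force at its end, in the units of the state.
- get_state(): the state, without advancing time (a new reading comes with each control period).
- cams.grab_frame(name): name is "side" or "top"; returns a dict with "img" (420x560x3 uint8, red, green, blue), "mtx" (3x3 intrinsics, pixels), "R" (3x3) and "t" (3): a world point X has camera coordinates R X + t. Camera axes: x right, y down, z forward; pixel columns grow to the right and rows downward; lengths in m; the calibration is good to about 2 mm. A picture is of the moment at which its call begins. There is no depth.
- arm.job_done(): hands the job in; it is judged then, once.
Trained networks look in the newest picture that a camera, given by its name, has taken for a name from the list of things; names that differ only in an ending like _2 or _b are one class to them, and where a whole thing is asked for, a point or a joint stands for the part that bears it (a point fixed in the world has none). Each returns a list of dicts, best first, with "confidence" (0 to 1); they miss things now and then, are a little off and sometimes report something else, mostly with a low value. They report only what shows in the picture. A call takes as long as a camera call. They do not tell look-alikes from the thing itself.
- nets.search_frame(camera, label): "centre" ([x, y, z] in m, in world coordinates, good to about 4 mm: the middle of the surface that is visible of it).
- nets.pinpoint(camera, label): "centre" ([x, y, z] in m, in world coordinates, good to about 4 mm: a listed point, or the origin of a listed thing).
The state is a dict: "t": time; "q": joint angles; "qd": joint speeds; "joint_efforts": joint torques, N m; "eef_pos": TCP position; "ee_rot": TCP orientation; "force": force on the tool from outside, world axes, zero at the start; "moment": the same for the moment, N m; "width": finger opening in m; "gripper_force": force on a finger pad.
Only numpy, scipy, OpenCV 4.12 (cv2) and the standard library are available. Lean on these libraries where they do the work, as an engineer would, in place of code of your own. Each camera call takes 0.05 s, during which the arm holds its last target. There are 200 camera calls.

## Working session

There is one attempt and no reset: what is moved stays moved. The work goes in short steps, Python scripts to look and compute and a shell command to move; the robot and the scene stay as the last step left them, time stands still between calls to the robot, and variables do not carry over. Pictures are saved under pics/ and viewed, at most 10 in all, crops included, and the job is handed in when it is done.

```bash
mkdir -p pics
cat > h.py <<'E'
from station import get_state, cams, arm, nets
import cv2, numpy as np
def save(c,n):
    f=cams.grab_frame(c); cv2.imwrite('pics/'+n,f['img'][:,:,::-1]); return f
def px(f,X):
    p=f['mtx']@(f['R']@np.array(X)+f['t']); return np.round(p[:2]/p[2]).astype(int)
E
python3 - <<'E'
from h import *
for c in ('top','side'):
    f=save(c,c+'0.png')
    for l in ['mill','coaster','hub','post_top','seat','bowl_rim','sauce','salt','tostonera','spoon']:
        for r in nets.pinpoint(c,l)[:4]: print(c,l,np.round(r['centre'],3),round(r['confidence'],2),px(f,r['centre']))
a=cv2.imread('pics/top0.png');b=cv2.imread('pics/side0.png')
s=get_state();print(s['t'],s['eef_pos'],s['ee_rot'],s['width'],arm.grasp_offset)
E
```

```text
top mill [0.433 0.323 0.002] 0.82 [158 245]
top mill [ 0.532  0.308 -0.002] 0.73 [165 212]
top mill [ 0.337  0.367 -0.002] 0.43 [141 277]
top coaster [ 0.433  0.334 -0.001] 0.7 [154 245]
top hub [0.542 0.015 0.036] 0.7 [263 210]
top post_top [ 0.531 -0.104  0.097] 0.63 [306 211]
top post_top [0.653 0.    0.04 ] 0.39 [270 172]
top bowl_rim [0.559 0.104 0.083] 0.84 [232 200]
top sauce [0.434 0.032 0.04 ] 0.52 [256 246]
top salt [0.652 0.    0.04 ] 0.56 [270 172]
top tostonera [ 0.455 -0.375 -0.   ] 0.82 [395 244]
top spoon [0.727 0.274 0.   ] 0.83 [180 148]
side mill [0.434 0.32  0.004] 0.73 [299 319]
side mill [ 0.531  0.307 -0.001] 0.62 [262 311]
side mill [ 0.335  0.366 -0.002] 0.59 [338 342]
side coaster [0.432 0.333 0.002] 0.94 [299 324]
side hub [0.54  0.016 0.034] 0.65 [280 230]
side post_top [ 0.524 -0.117  0.096] 0.79 [293 190]
side seat [0.555 0.107 0.035] 0.65 [269 248]
side bowl_rim [0.556 0.105 0.085] 0.92 [269 234]
side sauce [0.434 0.033 0.042] 0.56 [315 236]
side salt [0.653 0.001 0.04 ] 0.57 [244 221]
side tostonera [ 0.452 -0.377 -0.001] 0.85 [323 177]
side spoon [0.726 0.276 0.005] 0.59 [192 289]
1.1 [0.22814864 0.63525229 0.22658432] [-3.14156779e+00 -3.27348254e-05 -3.44731164e-01] 0.08727523360189705 0.0188
```

View pics/top0.png

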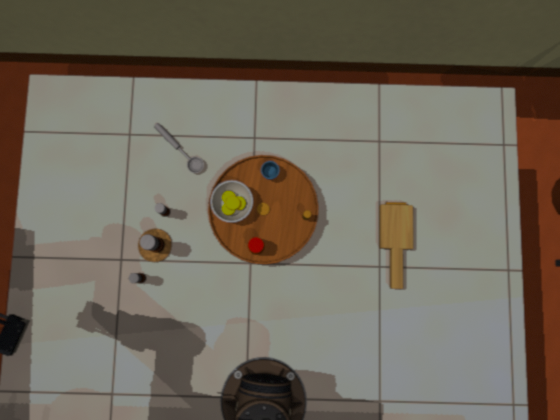

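View pics/side0.png

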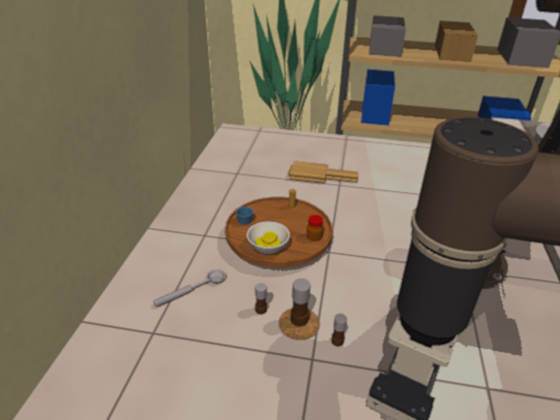

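The top picture shows the tray centred at about (263,210). The bowl is at (232,202), the red-lidded jar at (256,245), the blue cup at (270,170) and the post at (307,213). In the side picture the tray is at (279,232).

Things that could be taken for the mill, at side pixels (top pixels in brackets):
- small mill at (261,298) (163,210)
- small mill at (339,330) (138,278)
- tall mill on the cork coaster at (300,303) (152,243)

I choose the tall one on the coaster and check it in a close crop.

```bash
cat >> h.py <<'E'
H=np.array([.541,.0155])
def ray(f,p,z):
    d=f['R'].T@np.linalg.solve(f['mtx'],[p[0],p[1],1.]); c=-f['R'].T@f['t']
    return (c+d*(z-c[2])/d[2])[:2]
def blobs(f):
    h=cv2.cvtColor(f['img'],cv2.COLOR_RGB2HSV); o={}
    c=px(f,[*H,.05]); m=np.zeros(h.shape[:2],np.uint8); cv2.circle(m,(int(c[0]),int(c[1])),68,255,-1)
    for n,lo,hi,z in (('red',(0,235,110),(3,255,255),.1),('blue',(98,100,30),(115,255,255),.06),('yellow',(27,200,120),(33,255,255),.08)):
        k=cv2.inRange(h,lo,hi)&m; N,_,st,ce=cv2.connectedComponentsWithStats(k)
        if N<2: continue
        i=1+st[1:,4].argmax()
        if st[i,4]<8: continue
        v=ray(f,ce[i],z)-H; o[n]=(int(st[i,4]),np.round(np.degrees(np.arctan2(v[1],v[0])),1),round(float(np.hypot(*v)),3))
    return o
E
python3 - <<'E'
from h import *
for c in ('top','side'):
    f=cams.grab_frame(c); print(c,blobs(f)); print(np.round(-f['R'].T@f['t'],2))
    if c=='side': cv2.imwrite('pics/crop.png',cv2.resize(f['img'][260:360,230:380,::-1],None,fx=4,fy=4,interpolation=2))
    if c=='top':
        g=f['img'][150:260,200:330,::-1]; cv2.imwrite('pics/crop2.png',cv2.resize(g,None,fx=4,fy=4,interpolation=2))
print(get_state()['t'])
E
```

```text
top {'red': (160, np.float64(170.8), 0.108), 'blue': (217, np.float64(-8.1), 0.114), 'yellow': (361, np.float64(82.2), 0.091)}
[ 0.34 -0.01  1.44]
side {'red': (81, np.float64(169.6), 0.107), 'blue': (196, np.float64(-8.3), 0.114), 'yellow': (77, np.float64(83.8), 0.122)}
[0.35 1.07 0.86]
1.2
```

View pics/crop.png

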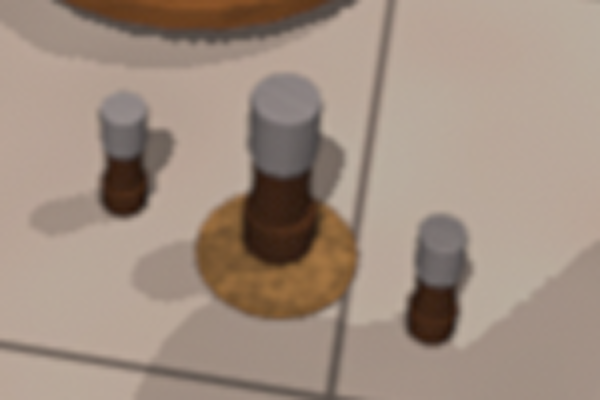

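The crop shows one tall mill standing on the cork, flanked by two clearly smaller ones off the cork, so the choice holds. I move to above it.

```bash
python3 -m creep '{"translation":[[25,-39,-3],[26,-39,-3],[26,-39,-3],[26,-39,-3],[26,-39,-3],[26,-39,-3],[25,-39,-4],[25,-40,-4]],"spin":[0,0,0,0,0,0,0,0],"gripper":[1,1,1,1,1,1,1,1]}' 20; python3 -m creep '{"translation":[[0,0,0],[0,0,0],[0,0,0]],"spin":[0,0,0],"gripper":[1,1,1]}'
python3 - <<'E'
from h import *
f=cams.grab_frame('side'); f2=cams.grab_frame('top')
for c in ('side','top'): print(c,[(np.round(r['centre'],3),r['confidence']) for r in nets.pinpoint(c,'mill')])
s=get_state();print(s['t'],s['eef_pos'],s['ee_rot'],s['width'])
E
```

```text
t: 2.0
eef_pos: [0.4339, 0.3207, 0.2008]
ee_rot: [-3.141, -0.0, -0.344]
force: [0.2, 0.5, -0.4]
width: 0.0879
gripper_force: 0.0
t: 2.3
eef_pos: [0.4331, 0.3228, 0.2008]
ee_rot: [-3.141, -0.0, -0.345]
force: [0.5, -0.5, 0.2]
width: 0.0875
gripper_force: 0.0
side [(array([0.334, 0.368, 0.001]), 0.6), (array([0.436, 0.32 , 0.006]), 0.56), (array([ 0.533,  0.307, -0.001]), 0.56)]
top [(array([0.336, 0.368, 0.002]), 0.6), (array([ 0.534,  0.307, -0.002]), 0.51), (array([0.433, 0.325, 0.002]), 0.45)]
2.5 [0.43267302 0.3232128  0.20057585] [-3.14152883e+00  2.44698778e-06 -3.43173748e-01] 0.0875592887214487
```

```bash
python3 -m creep '{"translation":[[1,0,-35],[0,0,-35],[0,0,-30],[0,0,-15],[0,0,0],[0,0,0],[0,0,0],[0,0,0]],"spin":[0,0,0,0,0,0,0,0],"gripper":[1,1,1,1,1,0,0,0]}' 20; python3 -m creep '{"translation":[[0,0,0],[0,0,0],[0,0,0],[0,0,0],[0,0,0]],"spin":[0,0,0,0,0],"gripper":[0,0,0,0,0]}'
```

```text
t: 3.3
eef_pos: [0.4346, 0.323, 0.0868]
ee_rot: [-3.139, -0.001, -0.344]
force: [0.6, -0.0, -0.3]
width: 0.0691
gripper_force: 0.0
t: 3.8
eef_pos: [0.4343, 0.3224, 0.0858]
ee_rot: [-3.141, -0.0, -0.345]
force: [-0.6, 0.3, 2.3]
width: 0.0416
gripper_force: 20.0
```

```bash
python3 -m creep '{"translation":[[0,0,20],[0,0,40],[0,-5,40],[2,-20,25],[4,-38,0],[4,-45,0],[4,-45,0],[4,-45,0]],"spin":[0,0,0,0,0,0,0,0],"gripper":[0,0,0,0,0,0,0,0]}'; python3 -m creep '{"translation":[[4,-45,0],[4,-45,0],[4,-45,0],[4,-40,0],[4,-27,0],[4,-12,-20],[2,0,-30],[0,0,-21]],"spin":[0,0,0,0,0,0,0,0],"gripper":[0,0,0,0,0,0,0,0]}'; python3 -m creep '{"translation":[[0,0,0],[0,0,0],[0,0,0]],"spin":[0,0,0],"gripper":[0,0,0]}'
python3 - <<'E'
from h import *
f=save('side','s1.png'); print(blobs(f), [(np.round(r['centre'],3),r['confidence']) for l in ('mill','post_top') for r in nets.pinpoint('side',l)])
f=cams.grab_frame('top'); print(blobs(f),[(np.round(r['centre'],3),r['confidence']) for l in ('mill','post_top','hub') for r in nets.pinpoint('top',l)])
s=get_state();print(s['t'],s['eef_pos'],s['width'])
E
```

```text
t: 4.6
eef_pos: [0.4513, 0.1224, 0.2101]
ee_rot: [3.141, 0.001, -0.344]
force: [1.5, 0.5, -2.2]
width: 0.0416
gripper_force: 20.0
t: 5.4
eef_pos: [0.4769, -0.0905, 0.1374]
ee_rot: [3.141, 0.002, -0.347]
force: [-0.1, 0.1, -3.5]
width: 0.0413
gripper_force: 20.0
t: 5.7
eef_pos: [0.479, -0.0896, 0.1407]
ee_rot: [-3.141, -0.002, -0.344]
force: [0.2, 0.2, -2.6]
width: 0.0415
gripper_force: 20.0
{'red': (82, np.float64(169.8), 0.107), 'blue': (196, np.float64(-8.3), 0.114), 'yellow': (78, np.float64(83.7), 0.122)} [(array([ 0.531,  0.308, -0.002]), 0.82), (array([ 0.479, -0.092,  0.061]), 0.59), (array([ 0.524, -0.113,  0.098]), 0.72)]
{'red': (70, np.float64(173.7), 0.115), 'blue': (215, np.float64(-8.4), 0.114), 'yellow': (90, np.float64(71.8), 0.105)} [(array([0.336, 0.371, 0.003]), 0.72), (array([ 0.531,  0.304, -0.   ]), 0.52)]
6.05 [ 0.47833042 -0.0896391   0.13999301] 0.04155407706660858
```

View pics/s1.png

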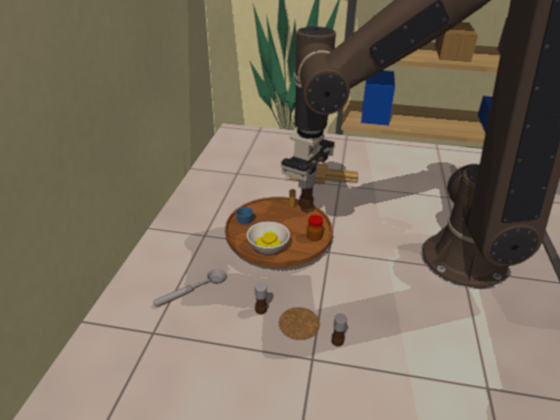

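The mill hangs upright beside the post at about (306,198). The post is at (292,198), the jar is clear at (315,230) and the coaster is empty at (299,323). Next I work out the push arc.

Run:
```python
from h import *
a=-2.110+np.cumsum([0,.05,.06,.08,.11,.14,.165,.185,.185]); r=np.linspace(.1225,.125,9)
print(np.round(1000*np.diff(np.c_[r*np.cos(a),r*np.sin(a)],axis=0)).astype(int).tolist(), a[-1],H+.125*np.array([np.cos(a[-1]),np.sin(a[-1])]))
```

```text
[[5, -3], [6, -4], [9, -4], [13, -4], [17, -3], [20, -1], [23, 3], [22, 7]] -1.1349999999999998 [ 0.59376655 -0.09781677]
```

```bash
python3 -m creep '{"translation":[[5,-3,0],[6,-4,0],[9,-4,0],[13,-4,0],[17,-3,0],[20,-1,0],[23,3,0],[22,7,0]],"spin":[0,0,0,0,0,0,0,0],"gripper":[0,0,0,0,0,0,0,0]}'
python3 - <<'E'
from h import *
for i in range(1):
    s=get_state();f=cams.grab_frame('side'); print(s['t'],s['eef_pos'],s['force'],blobs(f))
E
```

```text
t: 6.85
eef_pos: [0.5952, -0.0996, 0.1391]
ee_rot: [3.141, -0.0, -0.346]
force: [0.1, -0.3, -2.5]
width: 0.0415
gripper_force: 20.0
6.85 [ 0.59515687 -0.09961693  0.13912586] [ 0.12212217 -0.25641399 -2.52672443] {'red': (79, np.float64(-140.1), 0.105), 'blue': (225, np.float64(37.8), 0.113), 'yellow': (175, np.float64(127.1), 0.1)}
```

```bash
python3 -m creep '{"translation":[[-3,0,25],[-12,15,35],[-18,30,0],[-18,35,0]],"spin":[0,0,0,0],"gripper":[0,0,0,0]}'
python3 - <<'E'
from h import *
s=get_state();f=cams.grab_frame('side'); print(s['t'],s['eef_pos'],s['force'],blobs(f))
s=get_state();f=cams.grab_frame('top'); print(s['t'],s['eef_pos'],s['force'],blobs(f))
E
```

```text
t: 7.3
eef_pos: [0.5433, -0.0187, 0.2003]
ee_rot: [-3.141, -0.002, -0.347]
force: [0.6, 0.8, -3.3]
width: 0.0418
gripper_force: 20.0
7.3 [ 0.54328619 -0.01868306  0.20033474] [ 0.56202248  0.75963428 -3.25221063] {'blue': (243, np.float64(86.5), 0.11), 'yellow': (120, np.float64(172.6), 0.09)}
7.35 [ 0.54044722 -0.01482947  0.19989372] [-5.68140589  2.95554554 -5.31432735] {'blue': (71, np.float64(98.4), 0.106), 'yellow': (403, np.float64(-175.8), 0.088)}
```

```bash
cat > plan.py <<'E'
from h import *
import sys
# args: t th_deg w n cmdx cmdy(mm)
t,th,w,n,cx,cy=map(float,sys.argv[1:7]); th=np.radians(th); c=np.array([cx,cy]); R=[]; v=float(sys.argv[7]) if len(sys.argv)>7 else 40
for i in range(int(n)):
    for _ in range(10):
        w=max(0,w-.01*(.0012+.0022*w)/.02); th+=.01*w
    g=1000*(H+.09*np.array([np.cos(th),np.sin(th)]))-c
    m=min(v,20+15*i) if v>40 else v
    if np.hypot(*g)>m: g*=m/np.hypot(*g)
    g=np.round(g); c=c+g; R.append([int(g[0]),int(g[1]),0])
print(R); print('t',t+n/10,'th',np.degrees(th),'w',w,'cmd',c,'target',1000*(H+.09*np.array([np.cos(th),np.sin(th)])))
E
python3 plan.py 7.4 188.5 1.8 8 542 -18.6 45
```

```text
[[-20, 1, 0], [-34, -6, 0], [-17, -17, 0], [10, -11, 0], [13, -9, 0], [13, -7, 0], [14, -5, 0], [14, -2, 0]]
t 8.200000000000001 th 266.35226249639993 w 1.6023169344520996 cmd [535.  -74.6] target [535.27401728 -74.31766598]
```

```bash
python3 -m creep '{"translation":[[-20,-1,0],[-27,-8,0],[-20,-15,0],[6,-12,0],[13,-9,0],[13,-7,0],[14,-4,0],[14,-1,0]],"spin":[0,0,0,0,0,0,0,0],"gripper":[0,0,0,0,0,0,0,0]}'
python3 - <<'E'
from h import *
s=get_state();f=cams.grab_frame('side'); print(s['t'],s['eef_pos'],s['force'],blobs(f))
cv2.imwrite('pics/s2.png',f['img'][140:320,180:400,::-1])
E
python3 plan.py 8.25 271 1.59 8 535 -75.6
```

```text
t: 8.2
eef_pos: [0.537, -0.0763, 0.1989]
ee_rot: [3.141, 0.001, -0.346]
force: [0.3, 1.2, -3.7]
width: 0.0419
gripper_force: 20.0
8.2 [ 0.53697528 -0.07627295  0.19894414] [ 0.29127067  1.22984905 -3.65476373] {'red': (74, np.float64(-1.1), 0.114), 'blue': (209, np.float64(177.8), 0.106), 'yellow': (53, np.float64(-100.6), 0.077)}
[[22, 2, 0], [13, 4, 0], [13, 5, 0], [11, 8, 0], [10, 8, 0], [9, 10, 0], [7, 11, 0], [5, 12, 0]]
t 9.05 th 339.64323644539706 w 1.4100164647395281 cmd [625.  -15.6] target [625.37902853 -15.80781922]
```

```bash
python3 plan.py 8.25 273 1.63 8 535 -75.6
```

```text
[[25, 3, 0], [14, 4, 0], [13, 6, 0], [11, 8, 0], [10, 10, 0], [8, 11, 0], [7, 11, 0], [4, 12, 0]]
t 9.05 th 343.3973366455882 w 1.4466451256371595 cmd [627.  -10.6] target [627.24783641 -10.21596226]
```

View pics/s2.png

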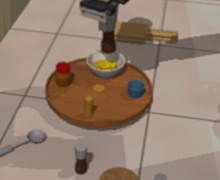

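The crop shows the mill upright over the bowl at (108,48), with bowl (107,63), jar, cup and post all in place. I keep following.

```bash
python3 -m creep '{"translation":[[20,3,0],[17,4,0],[14,6,0],[12,8,0],[10,10,0],[8,11,0],[7,11,0],[4,12,0]],"spin":[0,0,0,0,0,0,0,0],"gripper":[0,0,0,0,0,0,0,0]}'
python3 - <<'E'
from h import *
s=get_state();f=cams.grab_frame('side'); print(s['t'],s['eef_pos'],s['force'],blobs(f))
E
python3 plan.py 9.1 347.5 1.44 8 627 -10.6
```

```text
t: 9.05
eef_pos: [0.6276, -0.0096, 0.1996]
ee_rot: [-3.142, -0.0, -0.345]
force: [0.3, 0.5, -3.5]
width: 0.042
gripper_force: 20.0
9.05 [ 0.6276355  -0.00956365  0.1996013 ] [ 0.30944142  0.51358849 -3.50621815] {'red': (104, np.float64(69.6), 0.113), 'blue': (178, np.float64(-106.9), 0.108), 'yellow': (21, np.float64(-7.1), 0.058)}
[[4, 19, 0], [0, 13, 0], [-2, 12, 0], [-3, 12, 0], [-5, 11, 0], [-6, 10, 0], [-7, 10, 0], [-9, 8, 0]]
t 9.9 th 409.565360694681 w 1.2726589863734061 cmd [599.   84.4] target [599.37221672  84.00317011]
```

```bash
python3 plan.py 9.1 346.5 1.41 8 627 -10.6
```

```text
[[4, 17, 0], [0, 13, 0], [-1, 12, 0], [-3, 12, 0], [-5, 11, 0], [-5, 10, 0], [-7, 9, 0], [-8, 8, 0]]
t 9.9 th 407.2497855445377 w 1.2451874907001794 cmd [602.   81.4] target [602.09231447  81.58879718]
```

```bash
python3 -m creep '{"translation":[[4,17,0],[0,13,0],[-1,12,0],[-3,12,0],[-5,11,0],[-5,10,0],[-7,9,0],[-8,8,0]],"spin":[0,0,0,0,0,0,0,0],"gripper":[0,0,0,0,0,0,0,0]}'
python3 - <<'E'
from h import *
s=get_state();f=cams.grab_frame('side'); print(s['t'],s['eef_pos'],s['force'],blobs(f))
E
python3 plan.py 9.95 410.8 1.24 8 602 81.4
```

```text
t: 9.9
eef_pos: [0.6015, 0.0819, 0.1996]
ee_rot: [-3.142, -0.0, -0.345]
force: [0.4, -0.6, -2.6]
width: 0.042
gripper_force: 20.0
9.9 [0.60145115 0.08192081 0.1996101 ] [ 0.42980778 -0.55375347 -2.61492782] {'red': (103, np.float64(133.4), 0.109), 'blue': (23, np.float64(-53.6), 0.117), 'yellow': (13, np.float64(66.8), 0.085)}
[[-13, 10, 0], [-10, 6, 0], [-10, 3, 0], [-10, 3, 0], [-10, 2, 0], [-10, 0, 0], [-10, -1, 0], [-10, -2, 0]]
t 10.75 th 464.0948596937261 w 1.0895156818852416 cmd [519.  102.4] target [519.08248014 102.79044806]
```

```bash
python3 plan.py 9.95 409.0 1.21 8 602 81.4
```

```text
[[-11, 9, 0], [-9, 5, 0], [-9, 4, 0], [-10, 3, 0], [-10, 2, 0], [-10, 1, 0], [-10, 0, 0], [-9, -2, 0]]
t 10.75 th 460.9792845435825 w 1.0620441862120167 cmd [524.  103.4] target [523.85913345 103.85264962]
```

```bash
python3 -m creep '{"translation":[[-11,9,0],[-9,5,0],[-9,4,0],[-10,3,0],[-10,2,0],[-10,1,0],[-10,0,0],[-9,-2,0]],"spin":[0,0,0,0,0,0,0,0],"gripper":[0,0,0,0,0,0,0,0]}'
python3 - <<'E'
from h import *
s=get_state();f=cams.grab_frame('side'); print(s['t'],s['eef_pos'],s['force'],blobs(f))
E
python3 plan.py 10.8 464 1.04 8 524 103.4
```

```text
t: 10.75
eef_pos: [0.5233, 0.1032, 0.1996]
ee_rot: [-3.142, -0.0, -0.345]
force: [0.4, 0.2, -3.3]
width: 0.0418
gripper_force: 20.0
10.75 [0.52325935 0.10318402 0.19961329] [ 0.44556856  0.22102607 -3.30760738] {'red': (88, np.float64(-168.8), 0.106), 'blue': (209, np.float64(10.6), 0.114), 'yellow': (57, np.float64(110.0), 0.12)}
[[-14, -3, 0], [-8, -4, 0], [-8, -4, 0], [-7, -5, 0], [-7, -6, 0], [-6, -6, 0], [-5, -6, 0], [-5, -7, 0]]
t 11.600000000000001 th 508.52435869277093 w 0.9063723773970779 cmd [464.   62.4] target [464.24240002  62.49224239]
```

```bash
python3 -m creep '{"translation":[[-14,-3,0],[-9,-4,0],[-8,-4,0],[-7,-5,0],[-7,-6,0],[-6,-6,0],[-5,-7,0],[-5,-7,0]],"spin":[0,0,0,0,0,0,0,0],"gripper":[0,0,0,0,0,0,0,0]}'
python3 - <<'E'
from h import *
s=get_state();f=cams.grab_frame('side'); print(s['t'],s['eef_pos'],s['force'],blobs(f))
cv2.imwrite('pics/s3.png',cv2.resize(f['img'][140:320,180:400,::-1],None,fx=2,fy=2))
E
python3 plan.py 11.65 512 .89 8 463 61.4
```

```text
t: 11.6
eef_pos: [0.4628, 0.0606, 0.1996]
ee_rot: [-3.142, -0.0, -0.345]
force: [-0.1, 0.1, -3.2]
width: 0.0415
gripper_force: 20.0
11.6 [0.4628073  0.06063498 0.19959778] [-0.09248183  0.08007207 -3.19186781] {'blue': (239, np.float64(57.7), 0.111), 'yellow': (89, np.float64(146.8), 0.101)}
[[-5, -11, 0], [-3, -7, 0], [-2, -7, 0], [-1, -8, 0], [-1, -7, 0], [0, -7, 0], [0, -8, 0], [1, -6, 0]]
t 12.450000000000001 th 549.9464829420542 w 0.7690148990309555 cmd [4.52e+02 4.00e-01] target [ 4.52352743e+02 -4.55419137e-02]
```

View pics/s3.png

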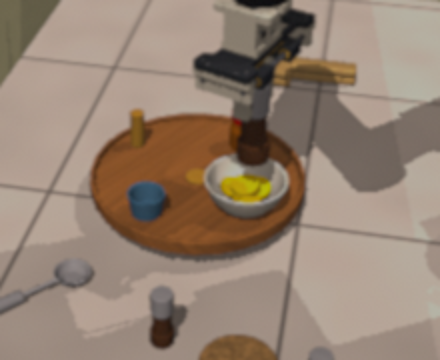

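The crop shows the mill foot at (252,150), above the bowl mouth at (246,180). All dishes are still in place. I keep following.

```bash
python3 -m creep '{"translation":[[-5,-10,0],[-3,-7,0],[-2,-7,0],[-1,-8,0],[-1,-7,0],[0,-7,0],[0,-8,0],[1,-6,0]],"spin":[0,0,0,0,0,0,0,0],"gripper":[0,0,0,0,0,0,0,0]}'
python3 - <<'E'
from h import *
s=get_state();f=cams.grab_frame('side'); print(s['t'],s['eef_pos'],s['force'],blobs(f))
E
python3 plan.py 12.5 551.5 .76 8 452 1.4
```

```text
t: 12.45
eef_pos: [0.4522, 0.0005, 0.1995]
ee_rot: [3.142, 0.0, -0.345]
force: [-0.1, 0.1, -3.5]
width: 0.0416
gripper_force: 20.0
12.45 [0.45215616 0.00053292 0.19953628] [-0.08476976  0.13887736 -3.46349921] {'red': (66, np.float64(-76.7), 0.106), 'blue': (245, np.float64(98.9), 0.108), 'yellow': (53, np.float64(-174.9), 0.089)}
[[2, -10, 0], [2, -7, 0], [3, -6, 0], [3, -6, 0], [3, -5, 0], [3, -5, 0], [4, -5, 0], [4, -4, 0]]
t 13.3 th 583.7456572914341 w 0.6499717511136491 cmd [476.  -46.6] target [475.98252644 -46.73124723]
```

```bash
python3 -m creep '{"translation":[[2,-10,0],[2,-7,0],[3,-6,0],[3,-6,0],[3,-5,0],[3,-5,0],[4,-5,0],[4,-4,0]],"spin":[0,0,0,0,0,0,0,0],"gripper":[0,0,0,0,0,0,0,0]}'
python3 - <<'E'
from h import *
s=get_state();f=cams.grab_frame('side'); print(s['t'],s['eef_pos'],s['force'],blobs(f))
E
```

```text
t: 13.3
eef_pos: [0.4765, -0.0472, 0.1995]
ee_rot: [3.142, 0.0, -0.345]
force: [0.4, -0.1, -3.3]
width: 0.0417
gripper_force: 20.0
13.3 [ 0.47651256 -0.04715918  0.19954758] [ 0.43646985 -0.11779922 -3.26723563] {'red': (67, np.float64(-41.5), 0.111), 'blue': (232, np.float64(134.7), 0.107), 'yellow': (46, np.float64(-139.4), 0.083)}
```

Followed for over 5 s above 0.5 rad/s. Now I carry the mill back to the coaster.

```bash
python3 -m creep '{"translation":[[0,0,20],[-2,15,0],[-4,30,0],[-5,42,0],[-5,45,0],[-5,45,0],[-5,45,0],[-5,45,0]],"spin":[0,0,0,0,0,0,0,0],"gripper":[0,0,0,0,0,0,0,0]}'; python3 -m creep '{"translation":[[-5,45,0],[-4,35,0],[-3,22,0],[0,12,0],[0,0,0],[0,0,-30],[0,0,-40],[0,0,-30]],"spin":[0,0,0,0,0,0,0,0],"gripper":[0,0,0,0,0,0,0,0]}'; python3 -m creep '{"translation":[[0,0,-15],[0,0,-5],[0,0,0],[0,0,0]],"spin":[0,0,0,0],"gripper":[0,0,0,0]}'
python3 - <<'E'
from h import *
f=cams.grab_frame('side');print(blobs(f),[(np.round(r['centre'],3),r['confidence']) for l in ('mill','coaster') for r in nets.pinpoint('side',l)])
s=get_state();print(s['t'],s['eef_pos'],s['force'])
E
```

```text
t: 14.15
eef_pos: [0.4447, 0.2222, 0.2198]
ee_rot: [-3.141, -0.0, -0.344]
force: [1.5, 0.5, -2.7]
width: 0.0415
gripper_force: 20.0
t: 14.95
eef_pos: [0.433, 0.3323, 0.118]
ee_rot: [3.141, 0.001, -0.346]
force: [0.6, -0.1, -2.6]
width: 0.0417
gripper_force: 20.0
t: 15.35
eef_pos: [0.4339, 0.3344, 0.1007]
ee_rot: [-3.14, -0.001, -0.345]
force: [-0.4, 0.4, -2.8]
width: 0.0415
gripper_force: 20.0
{'red': (96, np.float64(20.2), 0.115), 'yellow': (84, np.float64(-70.1), 0.076)} [(array([ 0.334,  0.363, -0.002]), 0.96), (array([ 0.531,  0.307, -0.   ]), 0.89), (array([0.433, 0.334, 0.023]), 0.84), (array([0.435, 0.333, 0.003]), 0.57), (array([0.727, 0.278, 0.006]), 0.15)]
15.5 [0.43366326 0.33471337 0.10078151] [-0.30231738  0.95052841 -3.39753128]
```

```bash
python3 -m creep '{"translation":[[0,0,-8],[0,0,-5],[0,0,-2],[0,0,0],[0,0,0]],"spin":[0,0,0,0,0],"gripper":[0,0,0,0,0]}'
```

```text
t: 16.0
eef_pos: [0.4335, 0.3348, 0.0857]
ee_rot: [-3.14, -0.001, -0.344]
force: [-3.4, -1.2, 10.3]
width: 0.0417
gripper_force: 20.0
```

Contact felt, so I release, rise straight up and wait for the tray to stop.

```bash
python3 -m creep '{"translation":[[0,0,0.5],[0,0,0],[0,0,0],[0,0,0],[0,0,0],[0,0,0],[0,0,0],[0,0,0]],"spin":[0,0,0,0,0,0,0,0],"gripper":[0.6,0.8,1,1,1,1,1,1]}'; python3 -m creep '{"translation":[[0,0,10],[0,0,25],[0,0,40],[0,0,40],[0,0,30],[0,0,0],[0,0,0],[0,0,0]],"spin":[0,0,0,0,0,0,0,0],"gripper":[1,1,1,1,1,1,1,1]}'; for i in 1 2 3; do python3 -m creep '{"translation":[[0,0,0],[0,0,0],[0,0,0],[0,0,0],[0,0,0],[0,0,0],[0,0,0],[0,0,0]],"spin":[0,0,0,0,0,0,0,0],"gripper":[1,1,1,1,1,1,1,1]}' | tail -6 | head -1; done
python3 - <<'E'
from h import *
for i in range(2):
    f=save('side','s4.png');print(get_state()['t'],blobs(f),[(np.round(r['centre'],3),r['confidence']) for l in ('mill','coaster') for r in nets.pinpoint('side',l)])
E
```

```text
t: 16.8
eef_pos: [0.4332, 0.3342, 0.085]
ee_rot: [3.141, 0.0, -0.345]
force: [-0.4, 0.3, -0.2]
width: 0.0871
gripper_force: 0.0
t: 17.6
eef_pos: [0.4327, 0.3338, 0.2295]
ee_rot: [3.141, 0.001, -0.345]
force: [0.1, 0.3, -0.0]
width: 0.0879
gripper_force: 0.0
t: 18.4
t: 19.2
t: 20.0
20.05 {'red': (109, np.float64(68.1), 0.115), 'yellow': (23, np.float64(-19.1), 0.1)} [(array([ 0.533,  0.308, -0.002]), 0.73), (array([0.431, 0.333, 0.006]), 0.55), (array([0.335, 0.367, 0.001]), 0.55), (array([0.432, 0.333, 0.004]), 0.97)]
20.2 {'red': (103, np.float64(68.1), 0.115), 'yellow': (22, np.float64(-19.7), 0.1)} [(array([0.431, 0.334, 0.006]), 0.75), (array([0.531, 0.308, 0.   ]), 0.75), (array([ 0.333,  0.366, -0.001]), 0.69), (array([0.436, 0.329, 0.   ]), 0.73)]
```

View pics/s4.png

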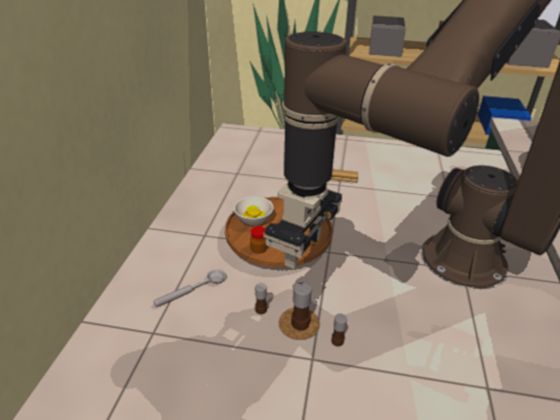

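The mill stands upright on the cork at (301,310). The bowl is at (255,210) and the jar at (258,240). The tray looks stopped, so I wait a little and check.

```bash
for i in 1 2 3; do python3 -m creep '{"translation":[[0,0,0],[0,0,0],[0,0,0],[0,0,0],[0,0,0],[0,0,0],[0,0,0],[0,0,0]],"spin":[0,0,0,0,0,0,0,0],"gripper":[1,1,1,1,1,1,1,1]}' | head -1; done
python3 - <<'E'
from h import *
f=cams.grab_frame('side');f2=cams.grab_frame('top');b=blobs(f);print(get_state()['t'],b,blobs(f2))
for l in ('bowl_rim','sauce','salt','post_top'):
    for r in nets.pinpoint('top',l)[:1]:
        v=r['centre'][:2]-H; print(l,np.round(r['centre'],3),np.degrees(np.arctan2(v[1],v[0])),np.hypot(*v))
if abs(b['red'][1]-68.1)<.5: print(arm.job_done())
E
```

```text
t: 21.1
t: 21.9
t: 22.7
22.8 {'red': (107, np.float64(68.3), 0.116), 'yellow': (22, np.float64(-19.7), 0.1)} {'red': (156, np.float64(68.9), 0.111), 'blue': (217, np.float64(-108.1), 0.109), 'yellow': (375, np.float64(-18.6), 0.088)}
bowl_rim [ 0.632 -0.019  0.085] -20.562952486519638 0.09708563230468242
sauce [0.58  0.122 0.037] 69.86212173310916 0.11386066045829876
salt [ 0.507 -0.086  0.041] -108.68809494969537 0.10736037444047966
post_top [0.433 0.061 0.098] 157.1615937461613 0.11697008164483777
the job is handed in; nothing more can be done
None
```

I handed the job in at about 23 s. I pushed the tray by its post to about 1.8 rad/s and followed the bowl for over 5 s while it turned above 0.5 rad/s. The mill is back on its coaster, the tray has stopped, and the dishes are in their places.

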